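Slide the lamp tile along the rail into its corner pocket

ROBOT

A 7-joint arm with a two-finger parallel gripper is mounted at the origin on the work surface. World frame = base frame: x ahead of the robot, y to its left, z up, the work surface at z = 0. Lengths are in mm, angles in degrees, forces in N, time in s.
With the tool pointing down it reaches from about 425 to 875 mm from the base axis. Payload 4.7 kg.
Tool frame: the origin (TCP) lies on the centre line of the jaws, within the pads' length; the fingertips stand 14 mm ahead of it and the grasp point (between the pads) lies 5 mm behind it; z points along the fingers, y is the line along which they close (so a half turn about z gives the same grasp; the last joint's range is limited). The gripper opens to 87 mm and grips with 3 to 60 N. Pads are 19 mm wide; open, the fingers measure 117 mm over their backs; the gripper's body (75 mm by 190 mm) begins 51 mm behind the grasp point.
Start: joints at [-62.676, 18.392, -4.016, 83.108, 1.295, 78.541, -3.26], TCP at [290.224, 581.631, 236.587] pointing down, gripper open.
Joint ranges: [-163.93, 163.93], [-17.29, 119.83], [-79.2, 71.16], [3.27, 140.29], [-89.18, 269.18], [5.43, 117.66], [-154.24, 154.24]. Speed limits (degrees/s): [147.25, 147.25, 180, 180, 180, 180, 180].

INTERFACE

Orientations are given as [roll, pitch, yaw] about the fixed x, y, z axes, in that order (R = Rz(yaw) Ry(pitch) Rx(roll)).
In Python, from cell import telemetry, optics, ctrl gives the robot as it stands.
- The arm moves only by the tool send_rows, never from a script. Its arguments are lists of equal length, an entry for each row: "hand": the opening in per cent of the stroke, from 0 (shut) to 100 (fully open); "dp": the shift along the tool's x, y, z in units of 0.25 m (1.0 is 0.25 m), a list of three; "yaw": the turn about the tool's z in units of 30 degrees (1.0 is 30 degrees). In form: {"hand": [hand, ...], "dp": [[dx, dy, dz], ...], "yaw": [yaw, ...]}. A call has 1 to 20 rows; each row is the pose to reach, as a shift and turn from the pose commanded when the call began, along the tool's axes at that moment; what a row does not reach only later rows make up. A row lasts 1/10 s, in which the tool goes at most 50 mm and 8.59 degrees, less where a joint would pass 70% of its speed; a pose out of reach is approached as far as the arm can. A call with a number of a shift or a turn outside -1 to 1 is refused whole. A call with a gripper value outside its range is refused whole. The fingers move at their own pace and stop on an object; the grip force is fixed at half the most. Time passes only in rows, so rows that repeat a pose let the fingers close. It gives the time, the measured TCP pose, the force, the opening and the grip force at its end, in the units of the state.
- telemetry.get_obs(): the state, without advancing time (a new reading comes with each control period).
- optics.camera(name): name is "scene" or "top"; returns the picture (480x640x3 uint8, blue, green, red); there is no depth.
- optics.camera_params(name): a dict with "fx", "fy", "cx", "cy" (pixels), "distortion" ([k1, k2, p1, p2, k3] as OpenCV has them; the pictures are not rectified), "R" (3x3) and "t" (3): a world point X has camera coordinates R X + t. Camera axes: x right, y down, z forward; pixel columns grow to the right and rows downward; lengths in mm; the calibration is good to about 2 mm. A picture is of the moment at which its call begins. camera_params takes no time and is no camera call.
- ctrl.job_done(): hands the job in; it is judged then, once.
The state is a dict: "time_s": time; "qpos": joint angles; "qvel": joint speeds; "joint_efforts": joint torques, N m; "eef_pos": TCP position; "tool_rot": TCP orientation; "ft_force": force on the tool from outside, world axes, zero at the start; "torque": the same for the moment, N m; "finger_gap": finger opening in mm; "grasp_force": force on a finger pad.
Only numpy, scipy, OpenCV 4.12 (cv2) and the standard library are available. Lean on these libraries where they do the work, as an engineer would, in place of code of your own. Each camera call takes 0.05 s, during which the arm holds its last target. There are 200 camera calls.

TASK

Connect the red lamp tile to the demonstration board by pushing it with the fingertips: first push it across the board until its long side lies flat against the aluminium rail, still short of the pocket, then slide it along the rail into the corner pocket until its leading end is fully home against the white end stop and its side is still flush with the rail. Keep the tile flat on the board, never lift it, do not touch its glass bulb, and leave the two plugs, the multimeter and the screwdriver where they are. Finish with the hand clear of everything.

Things in the scene. Friction and masses are not known exactly. Their poses are not given: they have to be found in the camera images.
- board: Dark demonstration board fixed to the table, 220 (x) x 320 (y) x 18 mm; origin at the centre of its underside, on the table top; place and yaw vary. In its axes +x is towards the rail, +y along the rail into the pocket; its surface is at z = 18 mm.
- rail (a point): Middle of the foot of the aluminium rail's working face, at (60, 0, 18) mm in the board's axes. The face looks to the board's -x; the rail is 12 mm high above the surface, 12 mm thick, and runs along the board's y from -150 to +150 mm.
- stop (a point): Inner corner of the pocket, where the rail's face meets the white end stop's face, at (60, 120, 18) mm in the board's axes. The stop's face looks to -y; the stop is 16 mm high, x from 4 to 72 mm, 30 mm deep, with two binding posts on it (tops 54 mm above the table, 16 mm behind the face).
- lip (a point): Start of the pocket's aluminium lip, 12 mm high and thick, facing the rail 44 mm away, at (16, 90, 18) mm in the board's axes. The lip runs from there 30 mm in +y to the stop; before it a flared mouth spreads over y = 73 to 94 mm, out to x = -4 mm. The pocket takes only the leading half of the 64 mm tile; the rear 34 mm stays short of the lip.
- home (a point): Where the origin of the tile lies when it is fully home and flush with the rail: on the board's surface, at (40, 88, 18) mm in the board's axes. Same axes as the board: +x towards the rail, +y along the rail into the pocket.
- tile: Red lamp tile loose on the board, about 70 g: flat base 40 (x) x 64 (y) x 14 mm, ribbed pad on its rear half, white lamp holder (22 mm wide, top at 22 mm) 14 mm ahead of centre. Origin: centre of its underside; +y to its leading end, +x to the side that goes to the rail. Starts 55-105 mm (x) and 118-188 mm (y) short of home, turned up to 0.5 rad; turns if pushed off centre.
- bulb: Glass bulb in the tile's lamp holder, fixed to the tile, 16 mm diameter, 18 mm high; origin at the centre of its foot, 14 mm ahead of the tile's centre and 22 mm above its underside (its top 40 mm above the underside). Must not be touched.
- plug_red: Loose red plug standing upright on the board near its -x +y corner: brass foot 24 mm diameter, 6 mm high, red stem 15 mm diameter, 48 mm high in all; origin at the centre of its underside. Leave alone.
- plug_black: Loose black plug like the red one, standing beside it (which stands where varies). Leave alone.
- meter: Loose black multimeter, 150 x 75 x 34 mm (knob to 44 mm), lying on the table beside the +y side of the board; origin at the centre of its underside. Leave alone.
- driver: Loose screwdriver with a yellow handle, 150 mm long, lying on the table beside the -y side of the board; its length is along its own x. Leave alone.
There are look-alikes about, which are no part of the job. What is shaped like the tile but turquoise is not meant.

How it is judged:
By the outcome, as a careful person would: the job done as asked, in the order asked, and still so for the second after the job is handed in, with the robot touching nothing.
It also fails if it takes over 58 s, if anything falls off the work surface, if the arm or the gripper's body presses on something with over 40 N, if the wrist force passes 120 N, or if a joint passes its speed limit or range.

## Working session

There is one attempt and no reset: what is moved stays moved. The work goes in short steps, Python scripts to look and compute and a tool call to move; the robot and the scene stay as the last step left them, time stands still between calls to the robot, and variables do not carry over. Pictures are saved under pics/ and viewed, at most 10 in all, crops included, and the job is handed in when it is done.

Besides the shell and the picture viewer there is one more tool, called after ">>>" as a command line: name --pt "numbers of a row" for each row, then --argument value for the rest. send_rows: Moves the arm, as the interface text tells. Its arguments: {"type":"object","properties":{"hand":{"type":"array"},"dp":{"type":"array"},"yaw":{"type":"array"}},"required":["hand","dp","yaw"]}

```bash
mkdir -p pics
python3 - <<'E'
from cell import telemetry, optics, ctrl
import cv2
for n in("scene","top"):
    cv2.imwrite(f"pics/{n}0.png",optics.camera(n)); p=optics.camera_params(n); print(n,p)
o=telemetry.get_obs(); print(o)
E
```

```text
scene {'fx': 546.7646536866079, 'fy': 546.7646536866079, 'cx': 314.2515079798139, 'cy': 245.52219409231495, 'distortion': array([0.02483603, 0.        , 0.        , 0.        , 0.        ]), 'R': array([[-0.61808183,  0.78591381, -0.01772945],
       [ 0.54814639,  0.41470436, -0.72633038],
       [-0.56348059, -0.45864995, -0.68711705]]), 't': array([ 319.91992851, -266.19698207, 1305.86448831])}
top {'fx': 547.7629346032269, 'fy': 547.7629346032269, 'cx': 314.08116275521496, 'cy': 245.69218876843883, 'distortion': array([-0.09853432,  0.        ,  0.        ,  0.        ,  0.        ]), 'R': array([[ 7.25999753e-03, -9.99973018e-01,  1.12092365e-03],
       [-9.97768031e-01, -7.31839016e-03, -6.63731638e-02],
       [ 6.63795763e-02, -6.36552778e-04, -9.97794241e-01]]), 't': array([ 10.54896006, 532.70457023, 920.12881144])}
{'time_s': 0.1, 'qpos': array([-62.67570908,  18.43666405,  -4.0139972 ,  83.16515662,
         1.29682307,  78.53984483,  -3.25968359]), 'qvel': array([-0.02080476, -0.11290684, -0.0426581 , -0.18085126,  0.09089395,
        0.03082842, -0.00106476]), 'joint_efforts': array([-6.24492004e-04, -4.92576027e+01, -4.05736780e-01, -3.13398600e+01,
       -6.41200296e-02,  3.95586260e-02,  6.39076870e-05]), 'eef_pos': array([290.06469693, 581.1946955 , 235.57380665]), 'tool_rot': array([-1.79903655e+02,  7.50145389e-03,  1.53484473e+02]), 'ft_force': array([ 0.15213296, -0.03782817, -1.0132076 ]), 'torque': array([ 0.00934974,  0.02048343, -0.02125899]), 'grasp_force': 0.0, 'finger_gap': 86.86788383799936}
```

View pics/scene0.png

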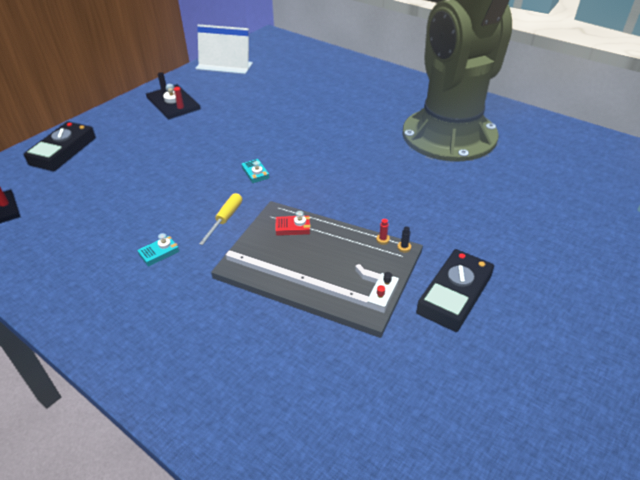

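View pics/top0.png

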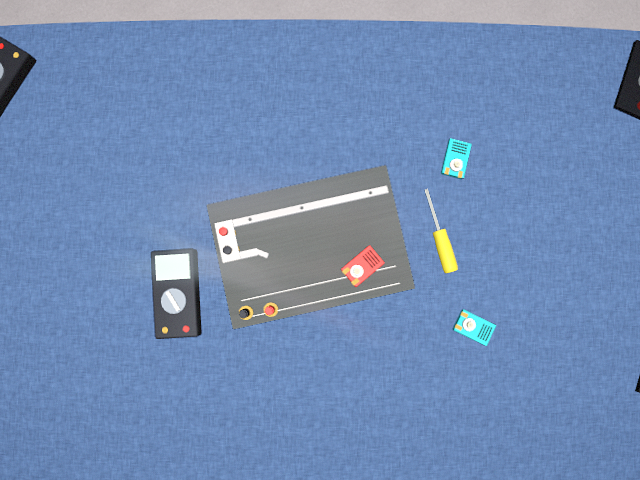

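The top view shows the red tile at about (362,266). The shape look-alikes are turquoise, at (456,158) and (475,327), and only the red one lies on the board as described. The rail runs from (387,190) to (235,222) and the stop is at (227,241). The plugs stand at (246,313) and (271,310).

```bash
cat > h.py <<'E'
import cv2, numpy as np
from cell import telemetry, optics, ctrl
def proj(n,X):
    p=optics.camera_params(n); K=np.array([[p['fx'],0,p['cx']],[0,p['fy'],p['cy']],[0,0,1]])
    return cv2.projectPoints(np.float64(X).reshape(-1,1,3),cv2.Rodrigues(p['R'])[0],p['t'],K,p['distortion'])[0][:,0]
def cast(n,px,z):
    p=optics.camera_params(n); K=np.array([[p['fx'],0,p['cx']],[0,p['fy'],p['cy']],[0,0,1]])
    u=cv2.undistortPoints(np.float64(px).reshape(-1,1,2),K,p['distortion'])[:,0]
    d=np.c_[u,np.ones(len(u))]@p['R']; c=-p['R'].T@p['t']
    return (c+d*((z-c[2])/d[:,2])[:,None])[:,:2]
def rect(P):
    (c,s,a)=cv2.minAreaRect(P.astype(np.float32)); 
    if s[0]<s[1]: a+=90
    return np.array(c),sorted(s),(a+90)%180-90   # long axis angle deg in (-90,90]
def red(n,im,z=32):
    b,g,r=[im[...,i].astype(int) for i in range(3)]
    m=((r>110)&(r-g>70)&(r-b>60)).astype(np.uint8)
    cs=cv2.findContours(m,cv2.RETR_EXTERNAL,cv2.CHAIN_APPROX_NONE)[0]
    return [c[:,0] for c in cs if cv2.contourArea(c)>250]
E
python3 - <<'E'
from h import *
im=cv2.imread('pics/top0.png')
m=((im.max(2)<75)).astype(np.uint8)
m=cv2.morphologyEx(m,cv2.MORPH_OPEN,np.ones((3,3)))
cs=cv2.findContours(m,0,1)[0]
c=max((c for c in cs),key=cv2.contourArea); print(cv2.contourArea(c),cv2.boundingRect(c))
print('board',rect(cast('top',cv2.convexHull(c)[:,0],18)), cast('top',cv2.boxPoints(cv2.minAreaRect(c)),18))
w=((im.min(2)>150)).astype(np.uint8)
for c in cv2.findContours(w,0,1)[0]:
    if cv2.contourArea(c)>60: print('white',cv2.boundingRect(c),rect(cast('top',c[:,0],30)))
for c in red('top',im): print('red',cv2.boundingRect(c),rect(cast('top',c,32)))
s=cv2.imread('pics/scene0.png')
for c in red('scene',s): print('redS',cv2.boundingRect(c))
cv2.imwrite('pics/crop.png',cv2.resize(im[150:340,190:500],None,fx=2.5,fy=2.5,interpolation=2))
E
```

```text
1328.5 (0, 38, 36, 77)
board (array([843.92889404, 558.42602539]), [68.72230529785156, 146.93211364746094], 5.134460926055908) [[914.02517126 599.22406377]
 [911.10803956 529.75056675]
 [766.40982882 518.35982452]
 [767.9044081  586.0945684 ]]
white (461, 312, 15, 20) (array([ 404.72125244, -244.73196411]), [21.694625854492188, 32.39778137207031], 45.442787170410156)
white (161, 288, 25, 26) (array([437.19122314, 252.33616638]), [41.12489318847656, 42.199283599853516], 1.0419472455978394)
white (277, 282, 124, 29) (array([446.55581665, -27.49126434]), [3.5931169986724854, 212.09043884277344], -76.93785381317139)
white (241, 276, 106, 25) (array([459.16943359,  48.30101395]), [3.7703685760498047, 181.31776428222656], -76.91969871520996)
white (350, 265, 14, 14) (array([488.7321167 , -57.38671875]), [21.916648864746094, 21.949312210083008], -89.799853682518)
white (155, 253, 36, 28) (array([494.59320068, 254.90010071]), [43.04127502441406, 59.52683639526367], -85.63465166091919)
white (425, 188, 15, 43) (array([ 596.10803223, -186.26451111]), [5.587146282196045, 73.73886108398438], 16.876821517944336)
white (214, 185, 175, 79) (array([565.46191406,  29.93912506]), [78.068115234375, 303.442138671875], -77.0744161605835)
white (450, 158, 13, 18) (array([ 672.46533203, -228.3238678 ]), [22.371065139770508, 26.790550231933594], -27.19725799560547)
white (0, 0, 640, 31) (array([958.73266602,   6.0300293 ]), [60.927494049072266, 1186.854248046875], -89.47620648145676)
red (341, 245, 44, 42) (array([498.70141602, -67.08056641]), [40.61055374145508, 64.80773162841797], -49.74693298339844)
redS (275, 216, 35, 19)
```

View pics/crop.png

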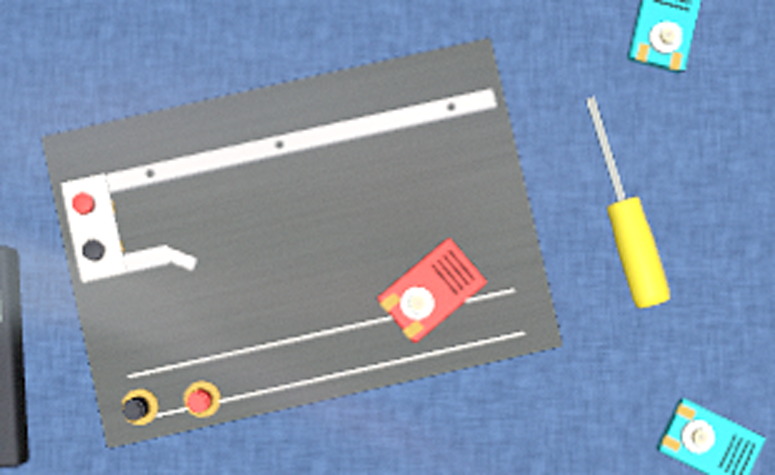

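The crop confirms it: the red tile has its lamp holder and gold contacts at the lower left and its ribbed pad at the upper right. It is turned about 27° CCW from the board. Next is the board fit.

Run:
```python
from h import *
im=cv2.imread('pics/top0.png')
sat=cv2.cvtColor(im,cv2.COLOR_BGR2HSV)[...,1]
m=np.zeros(sat.shape,np.uint8); m[155:340,200:422]=(sat[155:340,200:422]<70)
m=cv2.morphologyEx(cv2.morphologyEx(m,cv2.MORPH_CLOSE,np.ones((7,7))),cv2.MORPH_OPEN,np.ones((15,15)))
c=max(cv2.findContours(m,0,1)[0],key=cv2.contourArea); print(cv2.contourArea(c),cv2.boundingRect(c))
print('board',rect(cast('top',c[:,0],18)))
c,_,a=rect(cast('top',c[:,0],18)); yaw=np.radians((a+180)-90) if a<0 else np.radians(a-90)
print(np.degrees(yaw))
def w2b(P): 
    R=np.array([[np.cos(yaw),-np.sin(yaw)],[np.sin(yaw),np.cos(yaw)]]); return (P-c)@R
print('tile in board',w2b(np.array([498.7,-67.1])))
# rail top edges and stop in board axes
w=(im.min(2)>150).astype(np.uint8)
w[:, :]*=1
for cc in cv2.findContours(w,0,1)[0]:
    if cv2.boundingRect(cc)[:2]==(214,185):
        P=w2b(cast('top',cc[:,0],30)); print('railx',[ (round(lo),np.percentile(P[(P[:,1]>lo)&(P[:,1]<lo+40),0],[5,50,95]).round(1)) for lo in(-140,-60,0,40)], P.min(0),P.max(0))
```

```text
23026.5 (209, 168, 203, 159)
board (array([532.20013428,  22.10209656]), [219.46360778808594, 319.61688232421875], -76.98633098602295)
13.01366901397705
tile in board [-52.7265698  -79.36738539]
railx [(-140, array([58.7, 65.8, 72.9])), (-60, array([58.5, 65.5, 72.6])), (0, array([58.5, 71.3, 72.7])), (40, array([-2.5, 59.4, 72.6]))] [  -4.7445994  -151.62292393] [ 73.41808598 151.90890258]
```

>>> send_rows --hand '[35, 35, 35, 35, 35, 35, 35, 35, 35]' --pt "-0.12 -0.1 0" --pt "-0.24 -0.2 0" --pt "-0.36 -0.3 0" --pt "-0.48 -0.41 0" --pt "-0.6 -0.51 0" --pt "-0.72 -0.61 0" --pt "-0.84 -0.71 0" --pt "-0.93 -0.795 0" --pt "-0.93 -0.795 0" --yaw '[-0.15, -0.3, -0.45, -0.6, -0.75, -0.9, -1, -1, -1]'

```text
time_s: 1.0
eef_pos: [411.9, 294.7, 236.4]
tool_rot: [-179.9, 0.0, -177.0]
ft_force: [0.4, -0.2, -0.5]
finger_gap: 31.7
grasp_force: 0.0
```

```bash
cat >> h.py <<'E'
# board axes
C=np.array([532.2,22.1]); YB=13.0
def rot(a): a=np.radians(a); return np.array([[np.cos(a),-np.sin(a)],[np.sin(a),np.cos(a)]])
def w2b(P): return (np.array(P)-C)@rot(YB)
def b2w(P): return C+rot(YB)@np.array(P)
def go(xy,z,yaw,p=None):
    o=telemetry.get_obs(); e=o['eef_pos']; y=o['tool_rot'][2]
    d=np.array(xy)-e[:2]; t=rot(y).T@d
    print('t',o['time_s'],'pos',e.round(1),'board',w2b(e[:2]).round(1),'yaw',round(y,1),'F',o['ft_force'].round(1),'gap',round(o['finger_gap'],1))
    print('dp',np.round([t[0]/250,-t[1]/250,(e[2]-z)/250],3),'yaw',round(-((yaw-y+180)%360-180)/30,3))
E
python3 -c "
from h import *
go((462,-98),120,40.3)"
```

```text
t 1.0 pos [411.9 294.7 236.4] board [-55.9 292.7] yaw -177.0 F [ 0.4 -0.2 -0.5] gap 31.7
dp [-0.117 -1.579  0.466] yaw 4.757
```

>>> send_rows --hand '[35, 35, 35, 35, 35]' --pt "-0.03 -0.18 0" --pt "-0.06 -0.36 0" --pt "-0.08 -0.54 0" --pt "-0.1 -0.72 0" --pt "-0.12 -0.9 0" --yaw '[0.25, 0.5, 0.75, 1, 1]'

```text
time_s: 1.5
eef_pos: [453.0, 76.3, 236.4]
tool_rot: [180.0, -0.0, 153.4]
ft_force: [1.3, 0.1, 1.1]
finger_gap: 30.4
grasp_force: 0.0
```

>>> send_rows --hand '[35, 35, 35, 35]' --pt "0 0 0" --pt "0 0 0" --pt "0 0 0" --pt "0 0 0" --yaw '[0.25, 0.5, 0.75, 1]'

```text
time_s: 1.9
eef_pos: [452.9, 77.9, 236.3]
tool_rot: [-180.0, -0.0, 123.2]
ft_force: [-0.2, -0.6, 0.1]
finger_gap: 30.4
grasp_force: 0.0
```

>>> send_rows --hand '[35, 35, 35, 35]' --pt "0 0 0" --pt "0 0 0" --pt "0 0 0" --pt "0 0 0" --yaw '[0.25, 0.5, 0.75, 1]'

```text
time_s: 2.3
eef_pos: [452.9, 78.0, 236.3]
tool_rot: [-180.0, -0.0, 93.2]
ft_force: [1.4, 0.4, 0.4]
finger_gap: 30.3
grasp_force: 0.0
```

>>> send_rows --hand '[35, 35, 35, 35]' --pt "0 0 0" --pt "0 0 0" --pt "0 0 0" --pt "0 0 0" --yaw '[0.25, 0.5, 0.75, 1]'

```text
time_s: 2.7
eef_pos: [452.9, 78.0, 236.3]
tool_rot: [-180.0, 0.0, 63.2]
ft_force: [-0.6, -0.9, 0.2]
finger_gap: 30.1
grasp_force: 0.0
```

```bash
python3 -c "
from h import *
go((462,-98),120,40.3)"
```

```text
t 2.7 pos [452.9  78.  236.3] board [-64.7  72.3] yaw 63.2 F [-0.6 -0.9  0.2] gap 30.1
dp [-0.612  0.35   0.465] yaw 0.764
```

>>> send_rows --hand '[35, 35, 35, 35, 35, 35, 35]' --pt "-0.13 0.07 0.05" --pt "-0.26 0.15 0.15" --pt "-0.39 0.22 0.25" --pt "-0.52 0.3 0.35" --pt "-0.612 0.35 0.45" --pt "-0.612 0.35 0.465" --pt "-0.612 0.35 0.465" --yaw '[0.2, 0.4, 0.6, 0.764, 0.764, 0.764, 0.764]'

```text
time_s: 3.4
eef_pos: [462.5, -98.1, 119.3]
tool_rot: [-179.9, 0.1, 40.5]
ft_force: [0.9, 0.8, -0.2]
finger_gap: 30.4
grasp_force: 0.0
```

```bash
python3 -c "
from h import *
go((462,-98),37.5,40.3)
s=optics.camera('scene'); t=optics.camera('top')
s=cv2.resize(s[170:350,190:440],None,fx=2,fy=2);t=cv2.resize(t[150:340,190:440],None,fx=2,fy=2)
cv2.imwrite('pics/a.png',np.vstack([s[:300],t[:300]]))"
```

```text
t 3.4 pos [462.5 -98.1 119.3] board [ -95.  -101.4] yaw 40.5 F [ 0.9  0.8 -0.2] gap 30.4
dp [-0.001 -0.002  0.327] yaw 0.008
```

View pics/a.png

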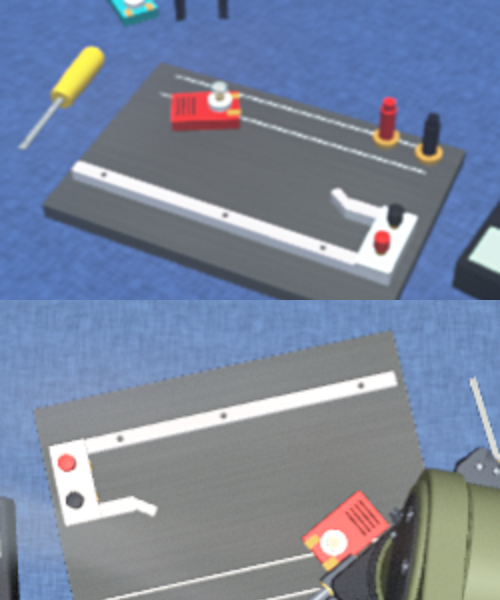

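The hand is on the tile's rear-left side. In the scene strip the fingers are at (180,10) and (222,10), behind and clear of the tile at (205,108). Now I descend.

>>> send_rows --hand '[35, 35, 35, 35, 35, 35]' --pt "0 0 0.09" --pt "0 0 0.18" --pt "0 0 0.25" --pt "0 0 0.3" --pt "0 0 0.325" --pt "0 0 0.325" --yaw '[0, 0, 0, 0, 0, 0]'

```text
time_s: 4.1
eef_pos: [463.2, -98.1, 39.0]
tool_rot: [-180.0, 0.0, 40.6]
ft_force: [-0.6, 0.0, -0.3]
finger_gap: 30.3
grasp_force: 0.0
```

>>> send_rows --hand '[35, 35, 35, 35, 35, 35, 35, 35]' --pt "0.01 0 0" --pt "0.02 0 0" --pt "0.03 0 0" --pt "0.04 0 0" --pt "0.05 0 0" --pt "0.06 0 0" --pt "0.07 0 0" --pt "0.07 0 0" --yaw '[0, 0, 0, 0, 0, 0, 0, 0]'

```text
time_s: 4.9
eef_pos: [476.7, -87.2, 39.0]
tool_rot: [180.0, -0.0, 40.6]
ft_force: [0.9, -0.2, 0.1]
finger_gap: 30.6
grasp_force: 0.0
```

```bash
python3 -c "
from h import *
go((462,-98),37.5,40.3)
s=optics.camera('scene'); t=optics.camera('top')
s=cv2.resize(s[170:290,230:430],None,fx=3,fy=3);t=cv2.resize(t[200:300,300:440],None,fx=3,fy=3,)
t=cv2.copyMakeBorder(t,0,0,0,180,0)
cv2.imwrite('pics/b.png',np.vstack([s[:300],t[:300]]))"
```

```text
t 4.9 pos [476.7 -87.2  39. ] board [-78.7 -94. ] yaw 40.6 F [ 0.9 -0.2  0.1] gap 30.6
dp [-0.073 -0.005  0.006] yaw 0.009
```

View pics/b.png

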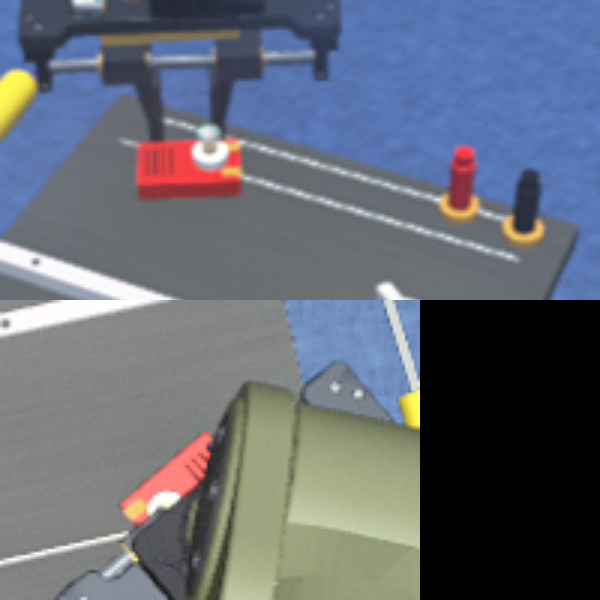

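```bash
python3 -c "
from h import *
L=29.8; c=np.array([L,0.]); 
for k in range(1,16):
    f=min(k/15,1); phi=-27.6*f; n=np.array([np.cos(np.radians(phi)),np.sin(np.radians(phi))])
    c=c+4*n; t=c-L*n
    if k%3==0: print(k,'dp',(t[0]/250).round(3),(-t[1]/250).round(3),'yaw',round(-phi/30,2))
"
```

```text
3 dp 0.048 -0.008 yaw 0.18
6 dp 0.097 -0.012 yaw 0.37
9 dp 0.147 -0.011 yaw 0.55
12 dp 0.195 -0.005 yaw 0.74
15 dp 0.243 0.005 yaw 0.92
```

>>> send_rows --hand '[35, 35, 35, 35, 35, 35, 35, 35, 35, 35, 35, 35, 35, 35, 35, 35]' --pt "0.016 -0.003 0.003" --pt "0.032 -0.006 0.006" --pt "0.048 -0.008 0.006" --pt "0.064 -0.01 0.006" --pt "0.081 -0.011 0.006" --pt "0.097 -0.012 0.006" --pt "0.114 -0.012 0.006" --pt "0.13 -0.012 0.006" --pt "0.147 -0.011 0.006" --pt "0.163 -0.009 0.006" --pt "0.179 -0.007 0.006" --pt "0.195 -0.005 0.006" --pt "0.211 -0.002 0.006" --pt "0.227 0.002 0.006" --pt "0.243 0.005 0.006" --pt "0.243 0.005 0.006" --yaw '[0.06, 0.12, 0.18, 0.24, 0.31, 0.37, 0.43, 0.49, 0.55, 0.61, 0.67, 0.74, 0.8, 0.86, 0.92, 0.92]'

```text
time_s: 6.6
eef_pos: [523.7, -48.6, 37.5]
tool_rot: [180.0, -0.0, 13.0]
ft_force: [-0.2, 0.8, 0.1]
finger_gap: 30.2
grasp_force: 0.0
```

```bash
python3 -c "
from h import *
go(b2w((0,-70)),37.5,13)
s=optics.camera('scene'); t=optics.camera('top')
for c in red('scene',s): print(cv2.boundingRect(c),w2b(rect(cast('scene',c,30))[0]))
s=cv2.resize(s[190:310,210:410],None,fx=3,fy=3);t=cv2.resize(t[170:270,250:450],None,fx=3,fy=3,)
cv2.imwrite('pics/c.png',np.vstack([s[:300],t[:300]]))"
```

```text
t 6.6 pos [523.7 -48.6  37.5] board [-24.2 -66.9] yaw 13.0 F [-0.2  0.8  0.1] gap 30.2
dp [0.097 0.012 0.   ] yaw -0.001
(264, 234, 34, 27) [ 10.26115341 -64.45231686]
```

View pics/c.png

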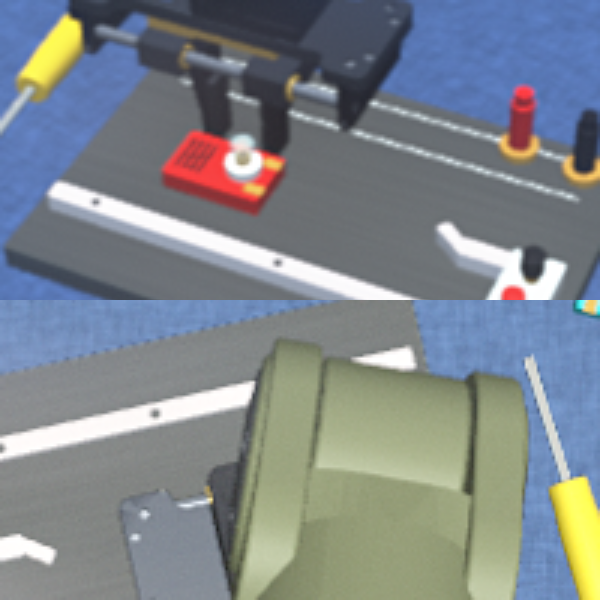

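The tile is now parallel to the rail with both fingers behind it (tile at (222,172) in the scene strip). Next I push it on to the rail.

>>> send_rows --hand '[35, 35, 35, 35, 35, 35, 35, 35, 35, 35]' --pt "0.016 0 0" --pt "0.032 0 0" --pt "0.048 0 0" --pt "0.064 0 0" --pt "0.08 0 0" --pt "0.096 0 0" --pt "0.108 0 0" --pt "0.118 0 0" --pt "0.126 0 0" --pt "0.128 0 0" --yaw '[0, 0, 0, 0, 0, 0, 0, 0, 0, 0]'

```text
time_s: 7.7
eef_pos: [554.8, -41.6, 37.6]
tool_rot: [180.0, -0.0, 13.0]
ft_force: [-0.2, -0.2, 0.4]
finger_gap: 30.7
grasp_force: 0.5
```

>>> send_rows --hand '[35, 35, 35, 35]' --pt "0.002 0 0" --pt "0.004 0 0" --pt "0.006 0 0" --pt "0.008 0 0" --yaw '[0, 0, 0, 0]'

```text
time_s: 8.1
eef_pos: [555.6, -41.4, 37.5]
tool_rot: [-180.0, 0.1, 13.0]
ft_force: [-5.2, -1.1, 4.3]
finger_gap: 30.4
grasp_force: 2.4
```

```bash
python3 -c "
from h import *
go(b2w((14,-66)),37.5,13)
s=optics.camera('scene')
for c in red('scene',s): print(cv2.boundingRect(c))
print(proj('scene',[[*b2w(p),32] for p in ((20,-98),(20,-34),(60,-98),(60,-34))]).round(1))"
```

```text
t 8.1 pos [555.6 -41.4  37.5] board [  8.5 -67.2] yaw 13.0 F [-5.2 -1.1  4.3] gap 30.4
dp [ 0.022 -0.005  0.   ] yaw -0.001
(255, 244, 35, 25)
[[265.  243.6]
 [296.5 253.7]
 [254.  257.7]
 [286.2 268.4]]
```

The reading is 5 N against the rail and the tile is flush, so I retreat and go round to the rear end.

>>> send_rows --hand '[35, 35, 35, 35, 35, 35, 35, 35]' --pt "-0.02 0 0" --pt "-0.06 0 0" --pt "-0.1 0 0" --pt "-0.1 0 -0.06" --pt "-0.1 0 -0.2" --pt "-0.1 0 -0.35" --pt "-0.1 0 -0.37" --pt "-0.1 0 -0.37" --yaw '[0, 0, 0, 0, 0, 0, 0, 0]'

```text
time_s: 8.95
eef_pos: [533.7, -46.8, 132.6]
tool_rot: [180.0, -0.3, 13.0]
ft_force: [0.4, -0.8, -0.4]
finger_gap: 30.6
grasp_force: 0.0
```

>>> send_rows --hand '[0, 0, 0, 0, 0]' --pt "0.05 0.07 0" --pt "0.1 0.14 0" --pt "0.15 0.2 0" --pt "0.2 0.27 0" --pt "0.2 0.27 0" --yaw '[-0.25, -0.5, -0.75, -1, -1]'

```text
time_s: 9.45
eef_pos: [596.4, -103.7, 128.8]
tool_rot: [180.0, 0.1, 42.9]
ft_force: [-0.1, -0.2, 0.6]
finger_gap: 2.5
grasp_force: 0.0
```

>>> send_rows --hand '[0, 0, 0, 0]' --pt "0 0 0" --pt "0 0 0" --pt "0 0 0" --pt "0 0 0" --yaw '[-0.25, -0.5, -0.75, -1]'

```text
time_s: 9.85
eef_pos: [594.7, -100.3, 129.0]
tool_rot: [-179.9, -0.0, 73.1]
ft_force: [0.8, 0.6, 0.2]
finger_gap: 0.5
grasp_force: 0.0
```

>>> send_rows --hand '[0, 0, 0, 0, 0]' --pt "0 0 0" --pt "0 0 0" --pt "0 0 0" --pt "0 0 0" --pt "0 0 0" --yaw '[-0.25, -0.5, -0.75, -1, -1]'

```text
time_s: 10.35
eef_pos: [594.8, -100.5, 129.2]
tool_rot: [-179.9, -0.1, 102.9]
ft_force: [-0.8, 0.2, -0.7]
finger_gap: 0.5
grasp_force: 0.0
```

```bash
python3 -c "
from h import *
go(b2w((37,-135)),120,103)
s=optics.camera('scene')
cv2.imwrite('pics/d.png',cv2.resize(s[190:320,200:400],None,fx=4,fy=4))
t=optics.camera('top')
for c in red('top',t): r=rect(cast('top',c,32)); print(cv2.boundingRect(c),w2b(r[0]),r[1],r[2])
"
```

```text
t 10.35 pos [ 594.8 -100.5  129.2] board [  33.5 -133.5] yaw 102.9 F [-0.8  0.2 -0.7] gap 0.5
dp [-0.006  0.014  0.037] yaw -0.004
(322, 199, 42, 31) [ 39.33541859 -65.66138242] [40.43351364135742, 64.28117370605469] -76.99195003509521
```

View pics/d.png

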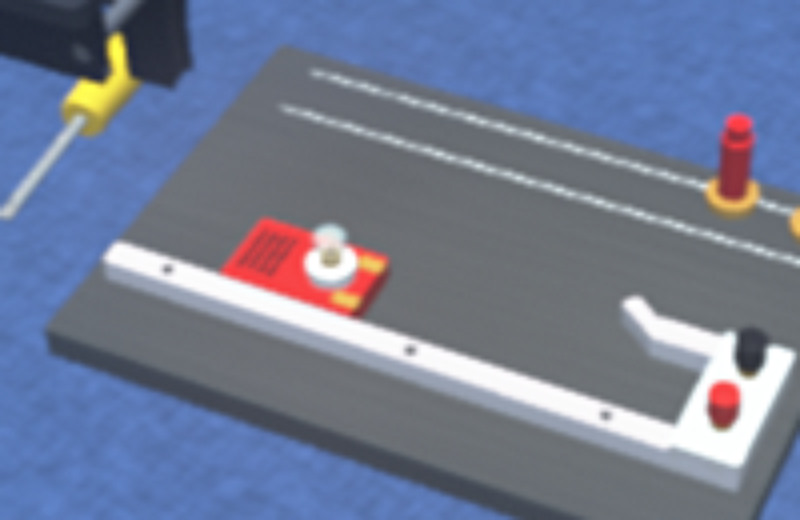

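The picture and the top mask agree: the tile lies flush along the rail at board (39,-66), rotation error about 0°. I descend behind it and push along.

>>> send_rows --hand '[0, 0, 0, 0, 0, 0, 0]' --pt "-0.006 0.014 0.09" --pt "-0.006 0.014 0.18" --pt "-0.006 0.014 0.27" --pt "-0.006 0.014 0.33" --pt "-0.006 0.014 0.36" --pt "-0.006 0.014 0.367" --pt "-0.006 0.014 0.367" --yaw '[0, 0, 0, 0, 0, 0, 0]'

```text
time_s: 11.15
eef_pos: [600.2, -102.0, 38.8]
tool_rot: [180.0, 0.0, 102.9]
ft_force: [-0.2, 1.2, 0.3]
finger_gap: 0.3
grasp_force: 0.0
```

```bash
python3 -c "
from h import *
go(b2w((37,0)),37.5,103)"
```

```text
t 11.15 pos [ 600.2 -102.    38.8] board [  38.3 -136.3] yaw 102.9 F [-0.2  1.2  0.3] gap 0.3
dp [ 0.545 -0.006  0.005] yaw -0.002
```

>>> send_rows --hand '[0, 0, 0, 0, 0, 0, 0, 0, 0, 0, 0, 0, 0, 0, 0, 0, 0, 0, 0, 0]' --pt "0.03 -0.003 0.003" --pt "0.06 -0.006 0.005" --pt "0.09 -0.006 0.005" --pt "0.105 -0.006 0.005" --pt "0.12 -0.006 0.005" --pt "0.14 -0.006 0.005" --pt "0.165 -0.006 0.005" --pt "0.19 -0.006 0.005" --pt "0.215 -0.006 0.005" --pt "0.24 -0.006 0.005" --pt "0.265 -0.006 0.005" --pt "0.29 -0.006 0.005" --pt "0.315 -0.006 0.005" --pt "0.34 -0.006 0.005" --pt "0.365 -0.006 0.005" --pt "0.39 -0.006 0.005" --pt "0.41 -0.006 0.005" --pt "0.425 -0.006 0.005" --pt "0.435 -0.006 0.005" --pt "0.44 -0.006 0.005" --yaw '[0, 0, 0, 0, 0, 0, 0, 0, 0, 0, 0, 0, 0, 0, 0, 0, 0, 0, 0, 0]'

```text
time_s: 13.15
eef_pos: [573.6, 5.1, 37.1]
tool_rot: [180.0, -0.0, 103.0]
ft_force: [-0.3, -1.8, 0.9]
finger_gap: 0.4
grasp_force: 0.5
```

```bash
python3 -c "
from h import *
go(b2w((37,44)),37.5,103)
s=optics.camera('scene')
cv2.imwrite('pics/e.png',cv2.resize(s[190:320,220:420],None,fx=4,fy=4))
t=optics.camera('top')
for c in red('top',t): r=rect(cast('top',c,32)); print(cv2.boundingRect(c),w2b(r[0]),r[1],r[2])
"
```

```text
t 13.15 pos [573.6   5.1  37.1] board [ 36.5 -25.9] yaw 103.0 F [-0.3 -1.8  0.9] gap 0.4
dp [ 0.28   0.002 -0.002] yaw -0.001
```

View pics/e.png

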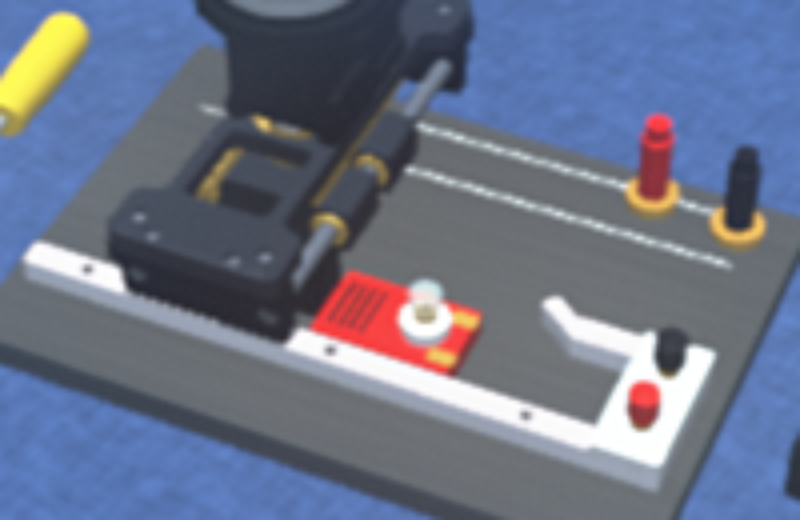

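The tile slides flush along the rail, the leading end at (465,365) and the pocket clear ahead. I push on home.

>>> send_rows --hand '[0, 0, 0, 0, 0, 0, 0, 0, 0, 0, 0, 0, 0, 0, 0]' --pt "0.02 0 0" --pt "0.04 0 0" --pt "0.06 0 0" --pt "0.08 0 0" --pt "0.1 0 0" --pt "0.12 0 0" --pt "0.14 0 0" --pt "0.16 0 0" --pt "0.18 0 0" --pt "0.2 0 0" --pt "0.22 0 0" --pt "0.24 0 0" --pt "0.255 0 0" --pt "0.265 0 0" --pt "0.27 0 0" --yaw '[0, 0, 0, 0, 0, 0, 0, 0, 0, 0, 0, 0, 0, 0, 0]'

```text
time_s: 14.75
eef_pos: [558.5, 70.9, 37.1]
tool_rot: [180.0, -0.0, 103.0]
ft_force: [0.2, -1.0, -1.3]
finger_gap: 0.3
grasp_force: 0.2
```

>>> send_rows --hand '[0, 0, 0, 0, 0]' --pt "0.003 0 0" --pt "0.006 0 0" --pt "0.009 0 0" --pt "0.012 0 0" --pt "0.012 0 0" --yaw '[0, 0, 0, 0, 0]'

```text
time_s: 15.25
eef_pos: [558.1, 72.8, 37.1]
tool_rot: [180.0, 0.0, 102.9]
ft_force: [0.7, -2.3, 0.1]
finger_gap: 0.3
grasp_force: 1.1
```

```bash
python3 -c "
from h import *
go(b2w((37,45)),37.5,103)"
```

```text
t 15.25 pos [558.1  72.8  37.1] board [36.6 43.6] yaw 102.9 F [ 0.7 -2.3  0.1] gap 0.3
dp [ 0.005  0.001 -0.002] yaw -0.002
```

>>> send_rows --hand '[0, 0, 0, 0]' --pt "0.004 0 0" --pt "0.007 0 0" --pt "0.01 0 0" --pt "0.01 0 0" --yaw '[0, 0, 0, 0]'

```text
time_s: 15.65
eef_pos: [558.0, 73.0, 37.2]
tool_rot: [180.0, 0.2, 102.9]
ft_force: [1.8, -7.3, -0.5]
finger_gap: 0.3
grasp_force: 3.6
```

```bash
python3 -c "
from h import *
go(b2w((37,45)),37.5,103)"
```

```text
t 15.65 pos [558.   73.   37.2] board [36.6 43.7] yaw 102.9 F [ 1.8 -7.3 -0.5] gap 0.3
dp [ 0.005  0.002 -0.001] yaw -0.005
```

The tile has stopped firmly at 7 N with no further motion. I back off, rise and check.

>>> send_rows --hand '[0, 0, 0, 0, 0, 0, 0, 0, 0]' --pt "-0.03 0 0" --pt "-0.08 0 0" --pt "-0.14 0 0" --pt "-0.18 0 0" --pt "-0.18 0 -0.1" --pt "-0.25 0 -0.25" --pt "-0.4 0 -0.4" --pt "-0.55 0 -0.45" --pt "-0.6 0 -0.45" --yaw '[0, 0, 0, 0, 0, 0, 0, 0, 0]'

```text
time_s: 16.55
eef_pos: [593.1, -76.9, 153.3]
tool_rot: [179.7, 0.2, 102.6]
ft_force: [-0.3, -0.8, 0.4]
finger_gap: 0.4
grasp_force: 0.0
```

```bash
python3 -c "
from h import *
go(b2w((37,45)),37.5,103)
t=optics.camera('top')
for c in red('top',t): r=rect(cast('top',c,32)); print(cv2.boundingRect(c),w2b(r[0]),r[1],r[2])
s=optics.camera('scene')
cv2.imwrite('pics/f.png',np.vstack([cv2.resize(s[250:320,320:420],None,fx=6,fy=4),cv2.resize(t[200:275,205:305],None,fx=6,fy=4)]))
"
```

```text
t 16.55 pos [593.1 -76.9 153.3] board [  37.1 -110.1] yaw 102.6 F [-0.3 -0.8  0.4] gap 0.4
dp [ 0.62  -0.005  0.463] yaw -0.014
(234, 219, 41, 31) [39.14303625 87.04023663] [40.372108459472656, 63.666099548339844] -77.03966331481934
```

View pics/f.png

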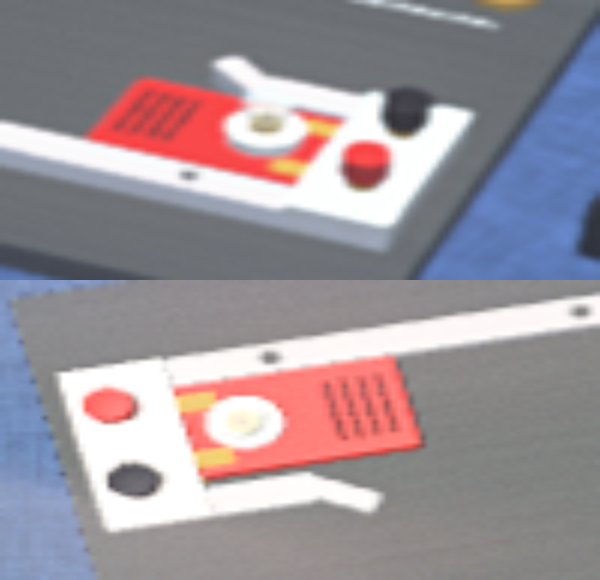

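The tile is against the white stop with no dark gap (top strip around (180,430)). Its side touches the rail, and the measured turn is 0.05°. The hand is clear, so I hand it in.

```bash
python3 -c "
from cell import ctrl
print(ctrl.job_done())"
```

```text
the job is handed in; nothing more can be done
None
```

The red tile is home against the white end stop and flush with the rail, pushed to the rail first and then along it. The hand is clear, and I handed the job in at about 17 s; no verdict came back.

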